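# Slide a plank out to its tape line and hold it for painting

### The job

The bare end of the loose pine plank lying on the pine shelf is to be painted, so it has to stick out past the shelf's open left end. Push the plank sideways, flat on the shelf, until its long side is flush against the low lip along the shelf's back; then slide it out along the lip until the edge of the masking tape that faces the bare end lines up with the end of the shelf. It will tip over the end if let go, so finish while still holding it: keep it flat on the shelf, square to the lip and still, do not lift or tip it on the way, and leave the other things where they are.

Things in the scene. Friction and masses are not known exactly. Their poses are not given: they have to be found in the camera images.
- plank_center (a point): Centre (half-way along, across and up; also the centre of mass) of the loose pine plank: 340 mm long, 58 wide, 32 thick, about 0.3 kg, lying on the shelf nearly parallel to the lip. y axis along its length towards the bare end to be painted (170 mm from the centre; the tail is 170 mm the other way), x axis across its width towards the lip, z up. It can be gripped across its width.
- plank_mark (a point): The mark, on the centre line of the plank's top face: the edge of the masking tape that faces the bare end. It is 30 mm from the plank's centre towards the tail: 200 mm from the bare end, 140 mm from the tail. The tape is a pale paper strip 25 mm wide over the top and both long sides, from 30 to 55 mm from the centre. Axes as the plank's.
- shelf_corner (a point): Corner on the top surface of the fixed varnished pine shelf, where the robot-side face of its back lip meets the shelf's open left end. y axis along the lip, straight out past the left end; x axis across the shelf, away from the robot; z up. The shelf top spans y from 0 to -580 mm and, in front of the lip, x from 0 to -268 mm in this frame.
- shelf: The shelf itself, standing fixed on the bench, elsewhere and at another yaw each time; origin under its centre, axes as at the corner. Its top is level, 120 mm above the bench. The lip stands 10 mm above the top, is 12 mm thick and runs the whole length of the back; nothing stands behind it. Past the left end there is only the bench below.
- plank: The same plank; its origin is the centre of its underside, axes as at its centre point. It slides on the shelf with ordinary wood-on-wood friction (it varies, as does its mass by up to 30 percent).
- tub: Closed grey plastic tub with a clip-on lid, 130 x 100 x 73 mm high, on the right-hand part of the shelf; origin under its centre. Leave alone.
- holder: Clear plastic stirring stick holder, 76 x 66 mm, 105 mm high with wooden sticks standing in it up to about 185 mm, on the right-hand part of the shelf at the back; origin under its centre. Leave alone.
- dish: White ceramic palette dish, 86 mm across, 18 mm high, at the front of the shelf; origin under its centre. Leave alone.
- opener: Steel paint tin opener, 125 mm long, 33 mm wide, 12 mm high, lying along the front of the shelf near its left end; origin under its middle. Leave alone.
- roller: Black plastic paint roller frame with a steel wire arm, 290 x 125 mm, 33 mm high, lying on the bench to the left of the shelf; origin near the wire arm. Leave alone.
- brush: Paint brush lying on the bench to the right of the shelf, under 30 mm high; origin under its middle. Leave alone.

How it is judged (in metres and radians):
On the way, in this order (a step that is already met when the one before it is completed fails the run):
1. the plank lies flush against the lip, before it is slid out (its mark still more than 60 mm short of the shelf's end) (x of plank_center in the frame of shelf_corner above -0.033 m and angle between the y axis of plank_center and the y axis of shelf_corner, either way round below 0.025 rad and angle between plank_center's own z axis and vertical below 0.03 rad and z of plank_center in the frame of shelf_corner between 0.012 and 0.02 m and y of plank_mark in the frame of shelf_corner below -0.06 m), for 0.2 s.
2. the mark has reached the shelf's end, with the plank flat, flush and held by the fingers (x of plank_center in the frame of shelf_corner above -0.033 m and angle between the y axis of plank_center and the y axis of shelf_corner, either way round below 0.025 rad and angle between plank_center's own z axis and vertical below 0.03 rad and z of plank_center in the frame of shelf_corner between 0.012 and 0.02 m and y of plank_mark in the frame of shelf_corner between -0.006 and 0.006 m and contact force between the fingers and plank above 0.5 N), for 0.2 s.
At the end, for the whole second after the job is handed in: Fingers still on the plank (over 0.5 N); it is still and carried only by shelf and robot; mark within 6 mm of the shelf's end, long side within 4 mm of the lip and parallel within 1.4 degrees, flat on the shelf (4 mm in height, 1.7 degrees) (all of step 2 and linear speed of plank below 0.01 m/s and angular speed of plank below 0.05 rad/s and contact force between plank and tub below 0.3 N and contact force between plank and holder below 0.3 N and contact force between plank and dish below 0.3 N and contact force between plank and opener below 0.3 N and contact force between plank and roller below 0.3 N and contact force between plank and brush below 0.3 N); the arm keeps its last pose, push and grip.
It fails at once if the plank is lifted more than 12 mm off the shelf (z of plank_center in the frame of shelf_corner above 0.028 m).
It fails at once if the plank tips by more than 7 degrees or falls (angle between plank_center's own z axis and vertical above 0.12 rad or z of plank_center in the frame of shelf_corner below -0.02 m).
It fails at once if another thing is moved by more than 25 mm (distance of any of tub, holder, dish, opener, roller, brush from where it was at the start of the episode above 0.025 m).
It also fails if it takes over 38 s, if anything falls off the work surface, if the arm or the gripper's body presses on something with over 40 N, if the wrist force passes 120 N, or if a joint passes its speed limit or range.

### The arm

A 6-joint arm with a two-finger parallel gripper is mounted at the origin on the work surface. World frame = base frame: x ahead of the robot, y to its left, z up, the work surface at z = 0. Lengths are in m, angles in degrees, forces in N, time in s.
With the tool pointing down it reaches from about 0.2 to 0.875 m from the base axis. Payload 3.4 kg.
Tool frame: the origin (TCP) lies midway between the tips of the shut fingers; the grasp point (between the pads) lies 19 mm behind it; z points along the fingers, x is the direction in which the jaws open and shut, and the axes are right-handed (so a half turn about z gives the same grasp; the last joint's range is limited). The gripper opens to 94 mm and grips with 3 to 60 N. Pads are 16 mm wide; open, the fingers measure 119 mm over their backs; the gripper's body (75 mm by 177 mm) begins 78 mm behind the grasp point.
Start: joints at [-73.51, 15.808, 86.224, -0, 77.962, -6.933], TCP at [0.229, -0.528, 0.205] pointing down, gripper open.
Joint ranges: [-165.64, 165.64], [-43.16, 119.46], [12.63, 154.43], [-67.54, 247.53], [6.08, 155.33], [-154.97, 154.97]. Speed limits (degrees/s): [147.25, 147.25, 180, 180, 180, 180].

### API

Orientations are given as [roll, pitch, yaw] about the fixed x, y, z axes, in that order (R = Rz(yaw) Ry(pitch) Rx(roll)).
In Python, from cell import * gives the robot as it stands. The module is installed in compiled form; this text tells all that it offers.
- The arm moves only by the tool send_rows, never from a script. Its argument "steps" is a list of rows, each a list of 3 entries, a list of its own where there are three numbers: the shift along the tool's x, y, z in mm, then the turn, a rotation vector about the tool's x, y, z in degrees, then the gripper's target within -1 to 1 (fully open at 1, half-way at 0, shut at -1). A call has 1 to 8 rows; each row shifts and turns the pose as measured when the row begins, along the tool's axes as they then stand; what a row does not reach is not made up. A row lasts 1/8 s, in which the tool goes at most 62.5 mm and 10.7 degrees, less where a joint would pass 70% of its speed; a pose out of reach is approached as far as the arm can. A call with a gripper value outside its range is refused whole. The fingers move at their own pace and stop on an object; the grip force is fixed at half the most. Time passes only in rows, so rows that do not move let the fingers close. It gives the time, the measured TCP pose, the force and the opening at its end, in the units of the state.
- get_state(): the state, without advancing time (a new reading comes with each control period).
- camera(name): name is "scene" or "side" or "wrist"; returns a dict with "color" (420x560x3 uint8, blue, green, red), "depth" (420x560 float32, m along the optical axis (not along the pixel's ray), 0 where there is no reading), "fx", "fy", "cx", "cy" (pixels), "R" (3x3) and "t" (3): a world point X has camera coordinates R X + t; the wrist camera has in their place "hand_eye" (4x4, takes a point from camera to tool coordinates, whose origin is the TCP and whose axes are the tool frame's). Camera axes: x right, y down, z forward; pixel columns grow to the right and rows downward; lengths in m; the calibration is good to about 2 mm. A picture is of the moment at which its call begins: read the wrist's pose just before it.
- job_done(): hands the job in, once; it reports no verdict.
The state is a dict: "clock": time; "joints": joint angles; "joint_velocities": joint speeds; "effort": joint torques, N m; "ee_pos": TCP position; "tcp_rot": TCP orientation; "contact_force": force on the tool from outside, world axes, zero at the start; "ft_torque": the same for the moment, N m; "width": finger opening in m.
Only numpy, scipy, OpenCV 4.12 (cv2) and the standard library are available. Lean on these libraries where they do the work, as an engineer would, in place of code of your own. Each camera call takes 0.05 s, during which the arm holds its last target. There are 200 camera calls.

## Working session

There is one attempt and no reset: what is moved stays moved. The work goes in short steps, Python scripts to look and compute and a tool call to move; the robot and the scene stay as the last step left them, time stands still between calls to the robot, and variables do not carry over. Pictures are saved under pics/ and viewed, about 8 in all and at most 12, crops included, and the job is handed in when it is done.

Besides the shell and the picture viewer there is one more tool, called after ">>>" as name(argument=value, ...) on one line, values as JSON. send_rows: Moves the arm, as the interface text tells. Its arguments: {"type":"object","properties":{"steps":{"type":"array"}},"required":["steps"]}

```bash
mkdir -p pics; cat > h.py <<'E'
from cell import *
import numpy as np, cv2
def ray_plane(c,uv,z):
    uv=np.atleast_2d(uv).astype(float)
    d=np.c_[(uv[:,0]-c["cx"])/c["fx"],(uv[:,1]-c["cy"])/c["fy"],np.ones(len(uv))]
    R,t=np.array(c["R"]),np.array(c["t"])
    o=-R.T@t; w=d@R
    return o+w*((z-o[2])/w[:,2])[:,None]
def world(c):
    h,w=c["depth"].shape
    v,u=np.mgrid[:h,:w]; z=c["depth"]
    P=np.stack([(u-c["cx"])/c["fx"]*z,(v-c["cy"])/c["fy"]*z,z],-1)
    return (P-np.array(c["t"]))@np.array(c["R"])
def wristcam():
    from scipy.spatial.transform import Rotation as Ro
    s=get_state(); c=camera("wrist")
    T=np.eye(4); T[:3,:3]=Ro.from_euler("xyz",s["tcp_rot"],degrees=True).as_matrix(); T[:3,3]=s["ee_pos"]
    M=np.linalg.inv(T@np.array(c["hand_eye"])); c["R"]=M[:3,:3]; c["t"]=M[:3,3]
    return c
E
python3 - <<'E'
from h import *
s=get_state(); print(s)
for n in("scene","side"):
    c=camera(n); cv2.imwrite(f"pics/{n}.png",c["color"]); np.save(n+".npy",c,allow_pickle=True)
    print(n,c["fx"],-np.array(c["R"]).T@np.array(c["t"]))
a=cv2.imread("pics/scene.png");
E
```

```text
{'clock': 0.0, 'joints': array([-7.35103675e+01,  1.58480755e+01,  8.62947963e+01, -1.03168657e-03,
        7.79597484e+01, -6.93314555e+00]), 'joint_velocities': array([-0.00526419,  0.03982106,  0.09053908,  0.05435439,  0.00308271,
       -0.02420337]), 'effort': array([-9.55532923e-04, -4.04595423e+01, -2.37226474e+01,  7.00436882e-02,
        3.45665566e-02, -1.65989431e-04]), 'ee_pos': array([ 0.22839627, -0.52708741,  0.20460316]), 'tcp_rot': array([-1.79988614e+02,  1.01991537e-01, -6.65769957e+01]), 'contact_force': array([ 0.18205311,  0.35552716, -0.28966045]), 'ft_torque': array([-0.00563873,  0.01309107,  0.00148479]), 'width': 0.09415359696631968}
scene 381.339342855628 [ 1.16300533 -0.04657707  0.88949303]
side 507.6618866275346 [-0.55943782  1.01417584  0.97658499]
```

View pics/scene.png

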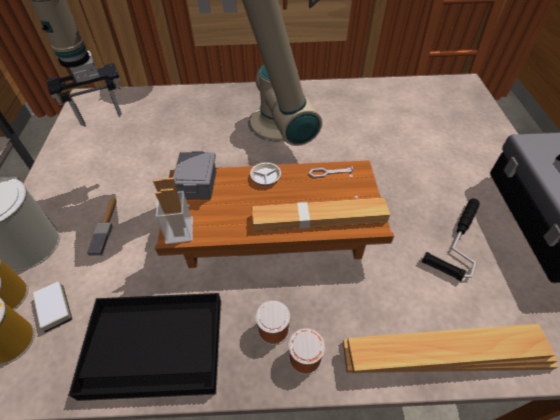

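View pics/side.png

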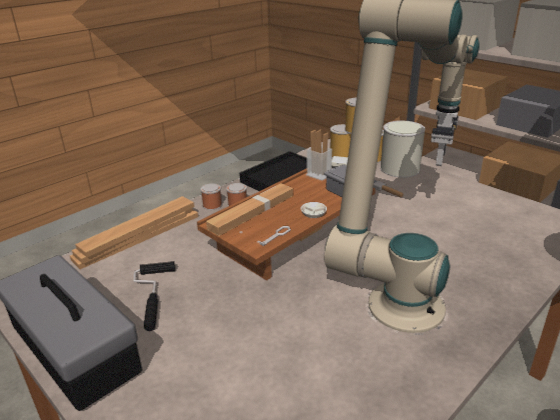

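Scene view: plank from about (253,215) to its bare end at (388,210), tape at about (304,214). The shelf's left end runs (372,163)-(390,237), and the opener is at (331,172). In the side view the plank is at (208,225)-(293,190), close to the lip.

```bash
cat >> h.py <<'E'
def rect(P):
    (cx,cy),(a,b),_=r=cv2.minAreaRect(P.astype(np.float32)*1000); return r,cv2.boxPoints(r)/1000
def biggest(m):
    n,l,st,_=cv2.connectedComponentsWithStats(m.astype(np.uint8)); k=1+np.argmax(st[1:,4]); return l==k
E
python3 - <<'E'
from h import *
for n in("scene","side"):
    c=np.load(n+".npy",allow_pickle=True).item(); W=world(c); z=W[...,2]; ok=c["depth"]>0
    hsv=cv2.cvtColor(c["color"],cv2.COLOR_BGR2HSV)
    print(n,"px plank",hsv[212 if n=="scene" else 212,350 if n=="scene" else 235],"shelf",hsv[195,300] if n=="scene" else hsv[225,270])
    roi=np.zeros(z.shape,bool); 
    if n=="scene": roi[150:250,150:400]=1
    else: roi[165:270,190:375]=1
    top=biggest(roi&ok&(abs(z-.152)<.006)); sh=biggest(roi&ok&(abs(z-.12)<.006))
    for nm,m,h in(("plank",top,.152),("shelf",sh,.12)):
        v,u=np.nonzero(m); P=ray_plane(c,np.c_[u,v],h); r,b=rect(P[:,:2]); print(nm,m.sum(),np.median(z[m]).round(4),np.round(r[1],0),round(r[2],1),"\n",b.round(3))
E
```

```text
scene px plank [ 19 124 216] shelf [ 12 184 172]
plank 2558 0.1505 [ 64. 339.] 2.1 
 [[ 0.526  0.247]
 [ 0.538 -0.092]
 [ 0.602 -0.089]
 [ 0.59   0.249]]
shelf 9738 0.1186 [265. 579.] 0.9 
 [[ 0.355  0.248]
 [ 0.363 -0.331]
 [ 0.628 -0.327]
 [ 0.619  0.252]]
side px plank [ 14 119 205] shelf [ 12 154 149]
plank 1015 0.1517 [ 71. 347.] 2.3 
 [[ 0.51   0.254]
 [ 0.524 -0.092]
 [ 0.594 -0.089]
 [ 0.58   0.257]]
shelf 4501 0.1199 [293. 541.] 1.0 
 [[ 0.342  0.256]
 [ 0.351 -0.286]
 [ 0.643 -0.281]
 [ 0.634  0.26 ]]
```

>>> send_rows(steps=[[[0,0,-50],[0,0,-10],1],[[0,0,-50],[0,0,-10],1],[[0,0,-50],[0,0,-10],1],[[0,0,-40],[0,0,-10],1],[[0,0,0],[0,0,-10],1],[[0,0,0],[0,0,-10],1],[[0,0,0],[0,0,-8.6],1]])

```text
clock: 0.98
ee_pos: [0.2282, -0.5262, 0.3968]
tcp_rot: [-179.5, 0.1, 4.3]
contact_force: [0.2, 0.2, -0.2]
width: 0.094
```

>>> send_rows(steps=[[[32,-48,0],[0,0,2],1],[[31,-49,0],[0,0,0],1],[[31,-49,0],[0,0,0],1],[[31,-49,0],[0,0,0],1],[[31,-49,0],[0,0,0],1],[[31,-49,0],[0,0,0],1],[[31,-49,0],[0,0,0],1],[[31,-49,0],[0,0,0],1]])

```text
clock: 1.98
ee_pos: [0.4648, -0.1165, 0.3957]
tcp_rot: [-179.1, 0.3, 1.8]
contact_force: [1.3, -2.3, 0.4]
width: 0.094
```

>>> send_rows(steps=[[[30,-50,0],[0,0,0],1],[[30,-50,0],[0,0,0],1],[[25,-50,0],[0,0,0],1],[[0,0,0],[0,0,0],1],[[0,0,0],[0,0,0],1]])

```text
clock: 2.6
ee_pos: [0.5474, 0.0447, 0.3946]
tcp_rot: [-179.1, 0.6, 2.1]
contact_force: [-0.1, -0.5, -0.1]
width: 0.094
```

```bash
python3 - <<'E'
from h import *
c=wristcam(); np.save("w1.npy",c,allow_pickle=True); cv2.imwrite("pics/w1.png",c["color"])
s=get_state(); print(s["ee_pos"],s["tcp_rot"],"cam",-c["R"].T@c["t"])
W=world(c); z=W[...,2]; ok=c["depth"]>0
for nm,h in(("plank",.152),("shelf",.12)):
    m=biggest(ok&(abs(z-h)<.006)); v,u=np.nonzero(m); P=ray_plane(c,np.c_[u,v],h); r,b=rect(P[:,:2])
    print(nm,m.sum(),np.median(z[m]).round(4),np.round(r[1],1),round(r[2],2),"\n",b.round(4)); print("px",u.min(),u.max(),v.min(),v.max())
E
```

```text
[0.5474115  0.04457104 0.39456612] [-179.07434116    0.55801255    2.09676599] cam [0.54539045 0.12641374 0.57568469]
plank 9617 0.1528 [ 58.3 339.4] 1.7 
 [[ 0.5263  0.2475]
 [ 0.5364 -0.0918]
 [ 0.5946 -0.0901]
 [ 0.5846  0.2492]]
px 268 311 27 265
shelf 34906 0.1207 [269.4 486.1] 0.74 
 [[ 0.3527  0.249 ]
 [ 0.3589 -0.237 ]
 [ 0.6283 -0.2336]
 [ 0.622   0.2525]]
px 145 337 29 326
```

View pics/w1.png

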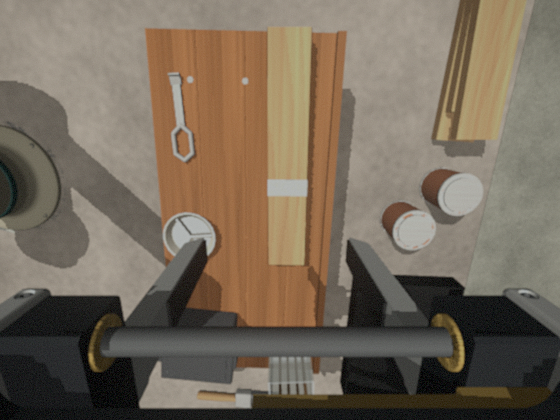

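Wrist view: plank at cols 268-311, rows 27-265, with the tape at rows 180-196. The lip is at cols 335-345 and the shelf end at row 30. The plank measures 58.3 × 339.4 mm at z = 0.153, which matches the given size; its centre is (0.5605, 0.0787) and its yaw 1.7°. The shelf's yaw is 0.74° and its corner is near (0.622, 0.252). Now descend.

>>> send_rows(steps=[[[7,-17,20],[-0.9,0.6,0.4],1],[[7,-17,50],[0,0,0],1],[[0,0,55],[0,0,0],1],[[0,0,50],[0,0,0],1],[[0,0,30],[0,0,0],1],[[0,0,0],[0,0,0],1]])

```text
clock: 3.4
ee_pos: [0.5597, 0.069, 0.187]
tcp_rot: [179.8, -0.4, 0.8]
contact_force: [-0.3, -0.6, -0.1]
width: 0.0938
```

>>> send_rows(steps=[[[1,-10,0],[0.2,-0.4,-0.9],1],[[0,0,25],[0,0,0],1],[[0,0,18],[0,0,0],1],[[0,0,0],[0,0,0],1],[[0,0,0],[0,0,0],1]])

```text
clock: 4.03
ee_pos: [0.5675, 0.0787, 0.1531]
tcp_rot: [-179.9, -0.9, 1.6]
contact_force: [-0.4, 0.2, -0.1]
width: 0.0939
```

>>> send_rows(steps=[[[-6,0,9],[0,-0.9,0],1],[[0,0,8],[0,0,0],1],[[0,0,0],[0,0,0],1],[[0,0,0],[0,0,0],1]])

```text
clock: 4.53
ee_pos: [0.5625, 0.0787, 0.137]
tcp_rot: [-179.9, -0.2, 1.6]
contact_force: [1.3, 0.3, -0.3]
width: 0.0943
```

```bash
python3 - <<'E'
from h import *
for i in range(3):
    c=wristcam(); s=get_state(); print(s["clock"],s["ee_pos"],s["tcp_rot"],s["joint_velocities"].round(2))
cv2.imwrite("pics/w2.png",c["color"])
E
```

```text
4.575 [0.56236645 0.0786889  0.13695341] [-1.79912144e+02 -1.60217048e-01  1.62391045e+00] [-0.12 -0.04 -0.15  0.06  0.07 -0.07]
4.625 [0.56243409 0.07868745 0.13702342] [-1.79912284e+02 -1.70609333e-01  1.62397954e+00] [-0.08 -0.11 -0.22  0.08 -0.04  0.02]
4.675 [0.56249326 0.07867306 0.13710917] [-1.79912321e+02 -1.79025827e-01  1.62259472e+00] [-0.   -0.04 -0.14  0.06 -0.06  0.01]
```

View pics/w2.png

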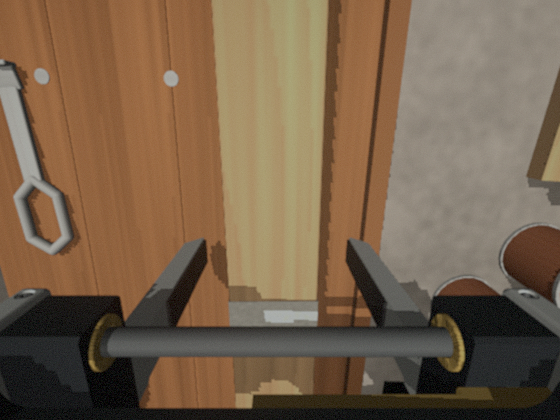

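Wrist view: the plank lies between the fingers (cols 215-325), with the fingertips on either side at cols 205 and 350 and the lip at col 385. Close the gripper.

>>> send_rows(steps=[[[0,0,1],[0,0,0],-1],[[0,0,0],[0,0,0],-1],[[0,0,0],[0,0,0],-1],[[0,0,0],[0,0,0],-1],[[0,0,0],[0,0,0],-1],[[0,0,0],[0,0,0],-1]])

```text
clock: 5.42
ee_pos: [0.5619, 0.0787, 0.1362]
tcp_rot: [-179.9, -0.1, 1.6]
contact_force: [0.1, 0.2, 0.2]
width: 0.0575
```

>>> send_rows(steps=[[[8,0,0],[0,0,0.4],-1],[[8,0,0],[0,0,0.4],-1],[[8,0,0],[0,0,0],-1],[[0,0,0],[0,0,0],-1]])

```text
clock: 5.92
ee_pos: [0.5876, 0.0793, 0.1362]
tcp_rot: [-179.9, -0.1, 0.8]
contact_force: [0.9, 0.7, 0.2]
width: 0.0577
```

>>> send_rows(steps=[[[4,0,0],[0,0,0],-1],[[3,0,0],[0,0,0],-1],[[0,0,0],[0,0,0],-1]])

```text
clock: 6.3
ee_pos: [0.5935, 0.0794, 0.1363]
tcp_rot: [-179.9, 0.1, 0.7]
contact_force: [-2.1, -0.1, 1.1]
width: 0.0578
```

>>> send_rows(steps=[[[2,0,0],[0,0,0],-1],[[0,0,0],[0,0,0],-1]])

```text
clock: 6.55
ee_pos: [0.5939, 0.0794, 0.1364]
tcp_rot: [-179.9, 0.3, 0.7]
contact_force: [-2.2, -0.6, 1.6]
width: 0.0577
```

>>> send_rows(steps=[[[2,0,0],[0,0,0],-1],[[0,0,0],[0,0,0],-1]])

```text
clock: 6.8
ee_pos: [0.5941, 0.0795, 0.1365]
tcp_rot: [-179.9, 0.5, 0.6]
contact_force: [-2.0, -0.5, 1.2]
width: 0.0577
```

```bash
python3 - <<'E'
from h import *
c=wristcam(); cv2.imwrite("pics/w3.png",cv2.resize(c["color"][:320,150:450],None,fx=1.8,fy=1.8,interpolation=cv2.INTER_CUBIC))
W=world(c); z=W[...,2]
for v in(40,100,160,220):
    print(v,[(u,*(W[v,u]*1000).round(0)) for u in range(195,400,1) if abs(z[v,u]-z[v,u-1])>.006])
s=camera("scene"); cv2.imwrite("pics/s3.png",cv2.resize(s["color"][150:260,150:410],None,fx=3,fy=3,interpolation=cv2.INTER_CUBIC)); np.save("s3.npy",s,allow_pickle=True)
W=world(s); z=W[...,2]; roi=np.zeros(z.shape,bool); roi[150:250,150:410]=1
m=biggest(roi&(abs(z-.152)<.006)); v,u=np.nonzero(m); r,b=rect(ray_plane(s,np.c_[u,v],.152)[:,:2]); print(r,b.round(4))
E
```

```text
40 [(197, np.float64(594.0), np.float64(164.0), np.float64(316.0)), (198, np.float64(545.0), np.float64(209.0), np.float64(121.0)), (207, np.float64(594.0), np.float64(164.0), np.float64(316.0)), (208, np.float64(551.0), np.float64(210.0), np.float64(120.0)), (219, np.float64(563.0), np.float64(202.0), np.float64(152.0)), (334, np.float64(625.0), np.float64(208.0), np.float64(130.0)), (349, np.float64(661.0), np.float64(239.0), np.float64(1.0)), (386, np.float64(594.0), np.float64(164.0), np.float64(316.0)), (387, np.float64(698.0), np.float64(239.0), np.float64(1.0))]
100 [(223, np.float64(564.0), np.float64(174.0), np.float64(154.0)), (231, np.float64(594.0), np.float64(164.0), np.float64(316.0)), (232, np.float64(569.0), np.float64(174.0), np.float64(152.0)), (331, np.float64(625.0), np.float64(176.0), np.float64(131.0)), (345, np.float64(662.0), np.float64(185.0), np.float64(-1.0))]
160 [(226, np.float64(565.0), np.float64(142.0), np.float64(153.0)), (240, np.float64(594.0), np.float64(164.0), np.float64(316.0)), (241, np.float64(573.0), np.float64(142.0), np.float64(154.0)), (328, np.float64(626.0), np.float64(140.0), np.float64(132.0)), (341, np.float64(662.0), np.float64(123.0), np.float64(-0.0))]
220 [(229, np.float64(565.0), np.float64(107.0), np.float64(154.0)), (325, np.float64(626.0), np.float64(100.0), np.float64(131.0)), (337, np.float64(662.0), np.float64(55.0), np.float64(2.0))]
((602.5200805664062, 79.61369323730469), (72.8680419921875, 338.4737243652344), 0.24636945128440857) [[ 0.5654  0.2487]
 [ 0.5668 -0.0898]
 [ 0.6397 -0.0895]
 [ 0.6382  0.249 ]]
```

View pics/w3.png

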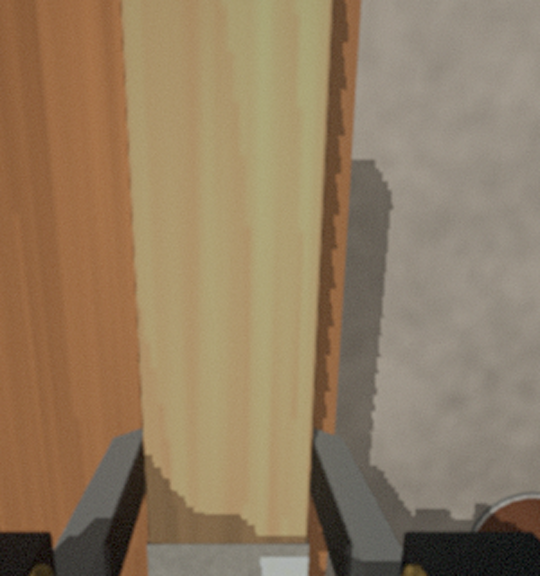

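View pics/s3.png

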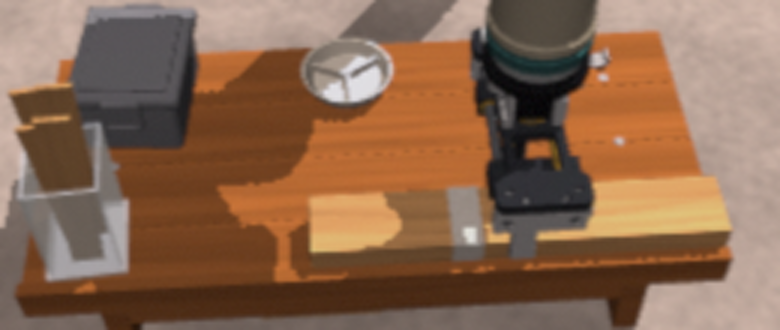

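The wrist view shows the plank's lip-side edge running straight into the lip top, with no 0.120 m shelf band between them and the contact force holding, so it is flush. In the scene view the bare end (about (725,205) in the crop) is at the shelf end and nothing else has moved. Slide it out.

>>> send_rows(steps=[[[0.5,-8,0],[0,0.3,0],-1],[[0.3,-15,0],[0,0,0],-1],[[0.3,-15,0],[0,0,0],-1],[[0.3,-15,0],[0,0,0],-1],[[0.3,-15,0],[0,0,0],-1],[[0,0,0],[0,0,0],-1]])

```text
clock: 7.65
ee_pos: [0.5934, 0.1376, 0.1363]
tcp_rot: [178.9, 0.4, 0.8]
contact_force: [-3.0, 4.2, 1.6]
width: 0.0576
```

>>> send_rows(steps=[[[0.3,-6,0],[1.0,0.3,0],-1],[[0.3,-12,0],[0.2,0,0],-1],[[0.3,-12,0],[0.2,0,0],-1],[[0.3,-12,0],[0.2,0,0],-1],[[0.3,-12,0],[0.2,0,0],-1],[[0,0,0],[0,0,0],-1]])

```text
clock: 8.4
ee_pos: [0.5929, 0.1785, 0.1363]
tcp_rot: [179.4, 0.3, 0.8]
contact_force: [-2.2, 4.5, 1.9]
width: 0.0576
```

>>> send_rows(steps=[[[0.3,-12,0],[0.6,0.2,0],-1],[[0.3,-12,0],[0.2,0,0],-1],[[0.3,-12,0],[0.2,0,0],-1],[[0.3,-12,0],[0.2,0,0],-1],[[0.3,-12,0],[0.2,0,0],-1],[[0.3,-12,0],[0.2,0,0],-1],[[0,0,0],[0.2,0,0],-1],[[0,0,0],[0,0,0],-1]])

```text
clock: 9.4
ee_pos: [0.5922, 0.2343, 0.1363]
tcp_rot: [179.5, 0.3, 0.8]
contact_force: [-3.7, -0.8, 2.3]
width: 0.0578
```

Remaining about 48 mm. Go 38, then measure.

>>> send_rows(steps=[[[0.3,-10,0],[0.6,0.2,0],-1],[[0.3,-10,0],[0.2,0,0],-1],[[0.3,-10,0],[0.2,0,0],-1],[[0.3,-10,0],[0.2,0,0],-1],[[0,0,0],[0,0,0],-1],[[0,0,0],[0,0,0],-1]])

```text
clock: 10.15
ee_pos: [0.5919, 0.2623, 0.1362]
tcp_rot: [179.5, 0.3, 0.8]
contact_force: [-3.4, -0.3, 2.4]
width: 0.0577
```

```bash
python3 - <<'E'
from h import *
print(get_state()["ee_pos"])
s=camera("scene"); cv2.imwrite("pics/s4.png",cv2.resize(s["color"][150:260,220:480],None,fx=3,fy=3,interpolation=cv2.INTER_CUBIC)); np.save("s4.npy",s,allow_pickle=True)
c=wristcam(); W=world(c);z=W[...,2]; cv2.imwrite("pics/w4.png",c["color"])
m=biggest((abs(z-.152)<.006)); v,u=np.nonzero(m); P=ray_plane(c,np.c_[u,v],.152); print("plank end y",[P[abs(P[:,0]-x)<.003,1].max().round(4) for x in(.57,.58,.59,.6,.61)])
i=P[:,1]
ys=np.arange(.30,.42,.01); L=[P[abs(i-y)<.003,0].min() for y in ys]; R=[P[abs(i-y)<.003,0].max() for y in ys]
print("yaw deg",np.degrees(np.arctan(np.polyfit(ys,L,1)[0])),np.degrees(np.arctan(np.polyfit(ys,R,1)[0])),L[0],R[0])
print("z along",[np.median(z[m][abs(i-y)<.005]).round(4) for y in(.3,.35,.4)])
m=biggest((abs(z-.12)<.006)); v,u=np.nonzero(m); P=ray_plane(c,np.c_[u,v],.12); print("shelf",m.sum(),[(x,P[abs(P[:,0]-x)<.003,1].max().round(4)) for x in(.45,.48,.51,.54)if (abs(P[:,0]-x)<.003).any()])
E
```

```text
[0.59188688 0.26233494 0.13622798]
plank end y [np.float64(0.4021), np.float64(0.4022), np.float64(0.4024), np.float64(0.4025), np.float64(0.4026)]Traceback (most recent call last):
  File "<stdin>", line 7, in <module>
    return umr_minimum(a, axis, None, out, keepdims, initial, where)
ValueError: zero-size array to reduction operation minimum which has no identity
```

View pics/s4.png

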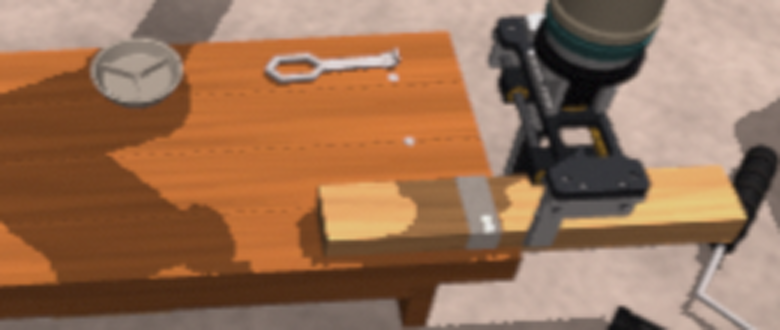

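View pics/w4.png

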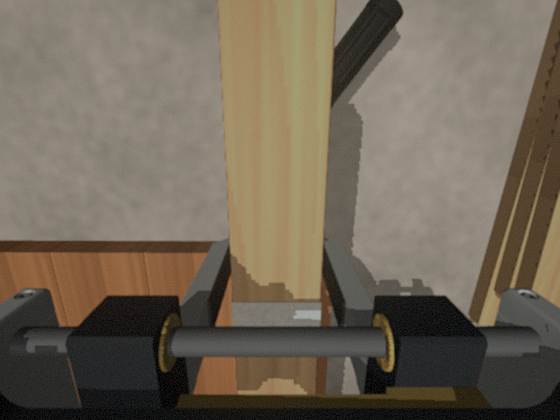

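Scene view: the tape's bare-end edge is at crop (490,178) and the shelf end is at (490,175)-(520,270). The mark is close, still slightly inside. Wrist view: the shelf's end edge is at row ≈242, cols 0-200. Compute both numerically.

```bash
python3 - <<'E'
from h import *
c=wristcam(); W=world(c);z=W[...,2]; s=get_state(); print(s["clock"],s["ee_pos"],s["tcp_rot"])
# shelf end edge: depth jump per column
E=[]
for u in range(5,195,5):
    v=np.nonzero(z[:,u]>.1)[0]
    if len(v): E.append((u,v.min()-.5))
P=ray_plane(c,E,.12); k=np.polyfit(P[:,0],P[:,1],1); print("shelf edge w: slope deg",np.degrees(np.arctan(k[0])),"y at x=.59",np.polyval(k,.59),"resid",(P[:,1]-np.polyval(k,P[:,0])).std())
m=biggest(abs(z-.152)<.007); 
L=[];R=[]
for v in range(5,230,5):
    u=np.nonzero(m[v])[0]; L.append((u.min()-.5,v)); R.append((u.max()+.5,v))
for n,q in(("L",L),("R",R)):
    Q=ray_plane(c,q,.152); k=np.polyfit(Q[:,1],Q[:,0],1); print(n,"plank yaw",-np.degrees(np.arctan(k[0])),"x at y .28",np.polyval(k,.28))
v,u=np.nonzero(m);print("z by y",[(y,np.median(z[v,u][abs(W[v,u,1]-y)<.005]).round(4)) for y in(.29,.32,.35,.38)])
# scene: tape mask on top face
q=np.load("s4.npy",allow_pickle=True).item(); h=cv2.cvtColor(q["color"],cv2.COLOR_BGR2HSV); W=world(q)
t=(h[...,1]<75)&(abs(W[...,2]-.152)<.006)&(abs(W[...,1]-.22)<.035)
for v in range(208,232,2):
    uu=np.nonzero(t[v,365:395])[0]+365
    if len(uu): p=ray_plane(q,[(uu.min()-.5,v),(uu.max()+.5,v)],.152); print(v,uu.min(),uu.max(),p[:,:2].round(4).ravel())
E2=[]
for v in range(164,205,3):
    uu=np.nonzero(W[v,330:400,2]>.1)[0]+330; E2.append((uu.max()+.5,v))
P=ray_plane(q,E2,.12); k=np.polyfit(P[:,0],P[:,1],1); print("shelf edge s: slope",np.degrees(np.arctan(k[0])),np.polyval(k,.59),P.round(3)[[0,-1]])
pm=biggest(abs(W[...,2]-.152)<.006)
v,u=np.nonzero(pm); p=ray_plane(q,np.c_[u,v],.152); f=abs(p[:,0]-.59)<.006; print("plank ends s",p[f,1].min(),p[f,1].max())
E
```

```text
10.3 [0.59190981 0.26230602 0.1362411 ] [179.50328163   0.30157682   0.7694605 ]
shelf edge w: slope deg 29.889316564429425 y at x=.59 0.4014631888036453 resid 0.05424818585984317
L plank yaw 0.7608907812428016 x at y .28 0.5625224543961631
R plank yaw 0.733639184816951 x at y .28 0.620133952025493
z by y [(0.29, np.float64(0.1527)), (0.32, np.float64(0.1527)), (0.35, np.float64(0.1526)), (0.38, np.float64(0.1525))]
210 372 381 [0.5687 0.2058 0.57   0.2305]
212 373 382 [0.5752 0.2069 0.5765 0.2316]
214 373 383 [0.5815 0.2057 0.5829 0.2326]
216 374 383 [0.5879 0.2069 0.5891 0.2313]
218 374 384 [0.5941 0.2056 0.5955 0.2323]
220 375 384 [0.6003 0.2068 0.6016 0.231 ]
222 376 385 [0.6066 0.2079 0.6078 0.232 ]
224 376 386 [0.6126 0.2067 0.614  0.2331]
226 377 386 [0.6187 0.2078 0.62   0.2317]
228 377 386 [0.6247 0.2066 0.6259 0.2304]
shelf edge s: slope -13.886021340570826 0.2781359647522062 [[0.377 0.331 0.12 ]
 [0.523 0.295 0.12 ]]
plank ends s 0.09182958332949204 0.272996699932609
```

```bash
python3 - <<'E'
from h import *
c=wristcam(); W=world(c);z=W[...,2]
def fit(c,E,n):
    P=ray_plane(c,E,.12); 
    for _ in range(2):
        k=np.polyfit(P[:,0],P[:,1],1); r=P[:,1]-np.polyval(k,P[:,0]); P=P[abs(r)<max(.003,np.median(abs(r))*2)]
    print(n,"slope",np.degrees(np.arctan(k[0])),"y at .59",np.polyval(k,.59),len(P),r.std())
E=[(u,np.nonzero((z[200:290,u]>.1)&(z[200:290,u]<.13))[0].min()+199.5) for u in range(5,190,5)]
fit(c,E,"wrist")
q=np.load("s4.npy",allow_pickle=True).item(); W=world(q); z=W[...,2]
E=[]
for v in range(164,205,2):
    uu=np.nonzero(abs(z[v,350:386]-.12)<.01)[0]+350; E.append((uu.max()+.5,v))
fit(q,E,"scene now")
q=np.load("scene.npy",allow_pickle=True).item(); z=world(q)[...,2]
E=[(np.nonzero(abs(z[v,350:395]-.12)<.01)[0].max()+350.5,v) for v in range(166,200,2)]
fit(q,E,"scene start")
E
```

```text
wrist slope 0.7549371748360322 y at .59 0.2608907910783742 37 0.0002679120850000599
scene now slope 0.7908650931710308 y at .59 0.2515742412392137 21 0.0007941326454344625
scene start slope 0.6920316418328143 y at .59 0.25132603330701025 14 0.0008239276786985433
```

The wrist value of 0.261 comes from the shelf's end face, which that camera also sees (z > 0.1 was too loose). Scene and the first wrist view agree on 0.2515-0.252. The mark is at 0.232, so go about 19.5 mm, then recheck.

>>> send_rows(steps=[[[0.3,-8,0],[0.6,0.2,0],-1],[[0.3,-8,0],[0.2,0,0],-1],[[0.3,-6,0],[0.2,0,0],-1],[[0,0,0],[0,0,0],-1],[[0,0,0],[0,0,0],-1]])

```text
clock: 10.98
ee_pos: [0.5918, 0.2759, 0.136]
tcp_rot: [179.6, 0.2, 0.8]
contact_force: [-3.8, 1.2, 3.4]
width: 0.0575
```

>>> send_rows(steps=[[[0.3,-4,0],[0.4,0.2,0],-1],[[0.3,-4,0],[0.2,0,0],-1],[[0,0,0],[0,0,0],-1],[[0,0,0],[0,0,0],-1],[[0,0,0],[0,0,0],-1]])

```text
clock: 11.6
ee_pos: [0.5918, 0.2797, 0.1353]
tcp_rot: [179.7, 0.1, 0.8]
contact_force: [-4.1, -0.7, 4.1]
width: 0.0579
```

```bash
cat > chk.py <<'E'
from h import *
c=wristcam(); W=world(c);z=W[...,2]; s=get_state(); print(s["clock"],s["ee_pos"],s["tcp_rot"],s["contact_force"],s["width"])
E=[(u,np.nonzero((z[180:300,u]>.1155)&(z[180:300,u]<.13))[0].min()+179.5) for u in range(5,185,5)]
P=ray_plane(c,E,.12); k=np.polyfit(P[:,0],P[:,1],1); print("shelf wrist",np.degrees(np.arctan(k[0])),np.polyval(k,.59),(P[:,1]-np.polyval(k,P[:,0])).std())
m=biggest(abs(z-.152)<.007)
for n,f in(("L",lambda u:u.min()-.5),("R",lambda u:u.max()+.5)):
    Q=ray_plane(c,[(f(np.nonzero(m[v])[0]),v) for v in range(5,200,5)],.152); k=np.polyfit(Q[:,1],Q[:,0],1); print(n,"yaw",-np.degrees(np.arctan(k[0])),"x at .28",np.polyval(k,.28))
v,u=np.nonzero(m);print("z",[(y,np.median(z[v,u][abs(W[v,u,1]-y)<.005]).round(4)) for y in(.31,.34,.37,.4)])
q=camera("scene"); cv2.imwrite("pics/s5.png",cv2.resize(q["color"][150:260,220:480],None,fx=3,fy=3,interpolation=cv2.INTER_CUBIC))
h=cv2.cvtColor(q["color"],cv2.COLOR_BGR2HSV); W=world(q)
t=(h[...,1]<75)&(abs(W[...,2]-.152)<.006)&(abs(W[...,1]-.24)<.03); v,u=np.nonzero(t); p=ray_plane(q,np.c_[u,v],.152)
e=[(u[v==r].max()+.5,r) for r in np.unique(v) if (v==r).sum()>6]; b=[(u[v==r].min()-.5,r) for r in np.unique(v) if (v==r).sum()>6]
print("tape edges scene",np.median(ray_plane(q,b,.152)[:,1]),np.median(ray_plane(q,e,.152)[:,1]),len(e))
E
python3 chk.py
```

```text
11.65 [0.59184526 0.27968989 0.13530808] [1.79721445e+02 1.36451212e-01 8.16360946e-01] [-3.34361116 -1.32809646  3.35904471] 0.057771734803108335
shelf wrist 0.6088899694458638 0.2542607462529182 0.0004236143026654548
L yaw 0.14142148551748185 x at .28 0.562604885473142
R yaw 0.7119948184489268 x at .28 0.620069334988492
z [(0.31, np.float64(0.1509)), (0.34, np.float64(0.1501)), (0.37, np.float64(0.1493)), (0.4, np.float64(0.1484))]
tape edges scene 0.22393546432376513 0.24849440175335638 21
```

View pics/s5.png

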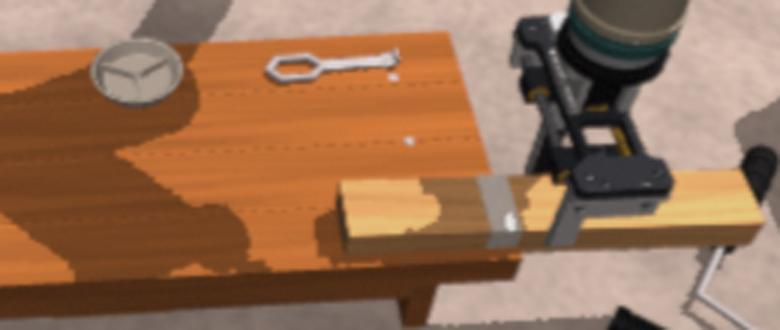

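The bare end has sagged about 1.6°: the TCP sank 0.9 mm once the centre of mass passed the shelf end. Raise it by 1 mm and move out the last 2.5 mm.

>>> send_rows(steps=[[[0.2,-1,-1.2],[0,0,0],-1],[[0.2,-2,-0.5],[0,0,0],-1]])

```text
clock: 11.95
ee_pos: [0.5918, 0.2819, 0.1353]
tcp_rot: [179.6, 0.2, 0.8]
contact_force: [-1.9, -2.2, -0.0]
width: 0.0577
```

```bash
python3 chk.py
```

```text
12.0 [0.59184942 0.28202522 0.13536951] [179.6121758    0.24646396   0.81308416] [-3.12379671 -2.77779667 -1.31329814] 0.05791759811868053
shelf wrist 0.6556666349701822 0.2544174675958637 0.0004857398634894381
L yaw 0.11561795715014082 x at .28 0.5626452897254866
R yaw 0.6842244010482411 x at .28 0.6201202105421905
z [(0.31, np.float64(0.151)), (0.34, np.float64(0.1502)), (0.37, np.float64(0.1494)), (0.4, np.float64(0.1486))]
tape edges scene 0.2262219335273041 0.2509676381994582 19
```

>>> send_rows(steps=[[[0.2,0,-1.5],[0.3,0,0],-1],[[0.2,0,-0.8],[0,0,0],-1]])

```text
clock: 12.3
ee_pos: [0.5919, 0.2828, 0.1365]
tcp_rot: [-180.0, 0.3, 0.8]
contact_force: [-2.6, -1.0, -2.9]
width: 0.0577
```

```bash
python3 chk.py
```

```text
12.35 [0.59184939 0.28278506 0.13658822] [-179.99822972    0.33942325    0.81628983] [-1.67698525 -1.05293674 -3.39607167] 0.05771827553168021
shelf wrist 0.8550953508881799 0.2548743183655973 0.00035587296383464
L yaw 0.265628554811354 x at .28 0.5624525414227703
R yaw 0.6296919703394674 x at .28 0.6204343698762608
z [(0.31, np.float64(0.1526)), (0.34, np.float64(0.1522)), (0.37, np.float64(0.1517)), (0.4, np.float64(0.1513))]
tape edges scene 0.22705164887011112 0.25173196530051617 21
```

>>> send_rows(steps=[[[0.2,0,0],[0.7,0,0],-1],[[0.2,0,0],[0,0,0],-1]])

```text
clock: 12.65
ee_pos: [0.5919, 0.283, 0.1368]
tcp_rot: [-179.2, 0.4, 0.8]
contact_force: [-2.9, -1.4, -2.2]
width: 0.0577
```

```bash
python3 chk.py
```

```text
12.7 [0.591863   0.28303575 0.13671976] [-179.24549236    0.37450213    0.82653172] [-3.35002692 -0.82578418 -2.65498092] 0.057548971693763544
shelf wrist 0.7252093027112524 0.2545533217371637 0.0003972767137971589
L yaw 0.3288894514252801 x at .28 0.5623581070553804
R yaw 0.4995810536607491 x at .28 0.6204784800676901
z [(0.31, np.float64(0.1532)), (0.34, np.float64(0.1532)), (0.37, np.float64(0.153)), (0.4, np.float64(0.153))]
tape edges scene 0.22671233492790296 0.25149510600968217 22
```

Level now. Confirm it holds still under the last target, using camera calls to pass time.

```bash
python3 - <<'E'
from h import *
for i in range(16):
    camera("wrist")
    if i%5==0: s=get_state(); print(s["clock"],s["ee_pos"].round(5),s["tcp_rot"].round(2),s["contact_force"].round(1),s["width"].round(4))
E
python3 chk.py
```

```text
12.85 [0.59183742 0.28305676 0.13671381] [-179.26483139    0.37350703    0.84083145] [-3.99455725 -0.15450274 -2.72618811] 0.0579563985798252
shelf wrist 0.7737482882143032 0.25459382744186737 0.00031911769253374715
L yaw 0.4243377913931985 x at .28 0.5625610850590093
R yaw 0.5183097340709163 x at .28 0.6204698957709658
z [(0.31, np.float64(0.1531)), (0.34, np.float64(0.153)), (0.37, np.float64(0.1529)), (0.4, np.float64(0.1528))]
tape edges scene 0.22671233492790296 0.25149510600968217 22Traceback (most recent call last):
  File "<stdin>", line 4, in <module>
AttributeError: 'float' object has no attribute 'round'
```

```bash
python3 -c "
from h import *
for i in range(4): camera('wrist')
s=get_state(); print(s['clock'],s['ee_pos'],s['tcp_rot'],s['contact_force'],s['width'])
print(job_done())"
```

```text
13.1 [0.59187021 0.28306901 0.13670518] [-179.27027583    0.37100589    0.84716761] [-4.26659361 -0.6139904  -2.01693143] 0.057813113509195234
the job is handed in; nothing more can be done
None
```

I gripped the plank at its middle and pushed it flat against the lip. I then slid it about 203 mm out along the lip and handed the job in at 13.1 s, still gripping it. No verdict is reported, so this rests on my own last checks:

- **Mark:** it is at y = 0.2515 m by the scene camera and about 0.253 m from the gripper pose. The shelf end is at 0.2515–0.252 m, so they agree within about 1.5 mm.
- **Lip:** the plank's centre is about 30 mm from the lip face, about 1 mm from touching, and a steady sideways force of 3–4 N showed contact.
- **Parallel:** the plank reads parallel to the lip within about 0.35°.
- **Flat and still:** it was level within about 0.2°, 0–0.5 mm above its resting height. The gripper pose stayed within 0.1 mm over the last 0.4 s.
- **Other things:** the dish and opener looked unmoved in the last picture. I did not measure the other things again at the end.

**Checks that went wrong or disagreed:**
- **Sag on the way:** near the end the bare end sagged to about 1.6°, close to the 1.7° flatness limit. I raised the gripper about 1.4 mm and tilted it to bring the plank level again.
- **Shelf end by wrist camera:** this read about 2.5 mm further out (0.2545 m), because that view also catches the shelf's end face. I used the scene camera and the first wrist view instead.

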